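# Prise the battery cover off the packing-room scale

## Task

The bench scale needs new batteries, but its cover is snapped flush into the deck under two roller catches. Pick up the pry bar, slip its blade through the notch at the scale's front under the cover's edge, and lever the cover up until it springs clear of the catches. Then lay the pry bar down on the table and lay the freed cover flat in the white tray; leave the jars where they stand.

Things in the scene. Friction and masses are not known exactly. Their poses are not given: they have to be found in the camera images.
- scale: White bench scale, fixed (all sizes in mm), 295 long (x) by 190 wide (y). Origin on the table under the centre of its battery bay; x runs from the notched front to the platter behind, z up. Deck 80 high from x = -69.5 to 60, with the grey cover flush in it (0 to 1.5 play); steel platter, top 78 high, from x = 67 to 222. A jar stands on the platter.
- notch (a point): On the sill's top surface (67.5 above the table), midway across the notch, below the cover's front edge; axes as the scale's. It is a channel, 28 wide and open above, through the 18 thick front wall; the sill is its floor. The slot between sill level and cover underside is 6.5 high. Inside, the bay is 7.5 deeper; a cross wall at x = 26 stops the blade.
- cover: Flat grey battery cover, 100 (x) by 56 (y) by 6 thick, front edge rounded, 50 g. Origin at the centre of its underside, z out of its top; snapped in, its axes are the scale's and its underside is 74 above the table. Flush, so it cannot be gripped until it has popped up; then its sides can be pinched across y near the front edge (x = -49 to -20): the deck beside it is clear.
- cover_edge (a point): Middle of the cover's front edge, on its underside (x = -50 in the cover's frame): the edge over the notch.
- pry_bar: Pry bar lying on the table: a black handle, 100 long (x from -60 to 40), 20 wide and 20 high, and a flat steel blade, 16 wide and 3 thick, from x = 40 to 130, in line with the middle of the handle. Origin under the grip point, on the underside of the handle; x points to the tip. About 120 g.
- pry_grip (a point): Point in the middle of the handle's thickness at x = 0 of the pry bar, near its centre of mass.
- pry_tip (a point): Middle of the blade's end: x = 130, z = 10 in the pry bar's frame (the blade's underside is 1.5 below).
- tray: Shallow open white tray, fixed to the table, 180 (x) by 150 (y) outside, rim 15 high, walls and floor 4 thick. Origin at the centre of its underside.
- jar_platter: Hexagonal honey jar with a black lid, 76 across, 98 high, standing on the scale's platter; origin at the centre of its underside. To be left alone.
- jar_left: Another such jar, on the table at the left.
- jar_right: Another such jar, on the table at the right.
- catch_left (a point): Axis of the left catch's steel roller (radius 8, 8 long, along y), over the cover's front edge beside the notch, at y = 21 of the scale; axes as the scale's. Sprung: it overhangs the cover by 1.6 and gives way towards the front when the cover is forced up (about 10 N for both). Behind it towards the front a housing, 16 high above the deck.
- catch_right (a point): The same for the right catch, at y = -21. Once popped, the cover rests with its front edge on both rollers, tilted: far end still down in the bay, front edge 10 to 12 above where it was.
- sill (a point): Middle of the sill's outer top edge, in the scale's front face: the fulcrum. The level sill, 28 wide, runs in from here for 18 to the bay. Axes as the scale's.
There are look-alikes about, which are no part of the job. What is shaped like the cover but green or pink is not meant.

How it is judged:
By the outcome, as a careful person would: the job done as asked, in the order asked, and still so for the second after the job is handed in, with the robot touching nothing.
It also fails if it takes over 72 s, if anything falls off the work surface, if the arm or the gripper's body presses on something with over 40 N, if the wrist force passes 120 N, or if a joint passes its speed limit or range.

## Robot

A 6-joint arm with a two-finger parallel gripper is mounted at the origin on the work surface. World frame = base frame: x ahead of the robot, y to its left, z up, the work surface at z = 0. Lengths are in mm, angles in rad, forces in N, time in s.
With the tool pointing down it reaches from about 325 to 850 mm from the base axis. Payload 15.5 kg.
Tool frame: the origin (TCP) lies at the very end of the fingers, on their centre line; the grasp point (between the pads) lies 19 mm behind it; z points along the fingers, y is the line along which they close (so a half turn about z gives the same grasp; the last joint's range is limited). The gripper opens to 91 mm and grips with 3 to 60 N. Pads are 32 mm wide; open, the fingers measure 118 mm over their backs; the gripper's body (76 mm by 178 mm) begins 60 mm behind the grasp point.
Start: joints at [-1.415, 0.494, 1.345, -0, 1.302, -0.096], TCP at [155.113, -605.447, 213.915] pointing down, gripper open.
Joint ranges: [-2.91, 2.91], [-0.82, 2.16], [0.22, 2.67], [-1.22, 4.37], [0.12, 2.79], [-3.08, 3.08]. Speed limits (rad/s): [1.89, 1.89, 2.57, 3.01, 3.01, 3.01].

## Interface

Orientations are given as a unit quaternion [x, y, z, w].
In Python, from workcell import env, cams, order gives the robot as it stands.
- The arm moves only by the tool move_arm, never from a script. Its argument "increments" is a list that holds one entry, the list of rows, each a list of 5 numbers: the opening, from 0 (shut) to 1 (fully open), then the shift along the world's x, y, z in m, then the turn about the world's z in degrees. A call has exactly 8 rows; each row is the pose to reach, as a shift and turn from the pose commanded when the call began; what a row does not reach only later rows make up. A row lasts 1/8 s, in which the tool goes at most 62.5 mm and 10.7 degrees, less where a joint would pass 70% of its speed; a pose out of reach is approached as far as the arm can. A call with a gripper value outside its range is refused whole. The fingers move at their own pace and stop on an object; "force" is the grip in N (left out, the last holds). Time passes only in rows, so rows that repeat a pose let the fingers close, or fill a call up. It gives the time, the measured TCP pose, the force, the opening and the grip force at its end, in the units of the state.
- env.read_state(): the state, without advancing time (a new reading comes with each control period).
- cams.snapshot(name): name is "scene" or "top"; returns a dict with "img" (420x560x3 uint8, red, green, blue), "fov_y" (degrees; the focal length in pixels is half the picture's height over the tangent of half this angle, whatever the lens; pixels are square), "cx", "cy" (the principal point, pixels), "eye" and "orientation" of the camera in the world. Camera axes: x right, y down, z forward; pixel columns grow to the right and rows downward; lengths in mm; the calibration is good to about 2 mm. A picture is of the moment at which its call begins. There is no depth.
- order.job_done(): hands the job in; it is judged then, once.
The state is a dict: "t": time; "joint_pos": joint angles; "joint_vel": joint speeds; "effort": joint torques, N m; "tool_pos": TCP position; "tcp_rot": TCP orientation; "force": force on the tool from outside, world axes, zero at the start; "moment": the same for the moment, N m; "opening": finger opening in mm; "grasp_force": force on a finger pad.
Only numpy, scipy, OpenCV 4.12 (cv2) and the standard library are available. Lean on these libraries where they do the work, as an engineer would, in place of code of your own. Each camera call takes 0.05 s, during which the arm holds its last target. There are 200 camera calls.

## Working session

There is one attempt and no reset: what is moved stays moved. The work goes in short steps, Python scripts to look and compute and a tool call to move; the robot and the scene stay as the last step left them, time stands still between calls to the robot, and variables do not carry over. Pictures are saved under pics/ and viewed, at most 10 in all, crops included, and the job is handed in when it is done.

Besides the shell and the picture viewer there is one more tool, called after ">>>" as name(argument=value, ...), one argument or row to a line, values as JSON. move_arm: Moves the arm, as the interface text tells. Its arguments: {"type":"object","properties":{"increments":{"type":"array","items":{"type":"array","items":{"type":"array","items":{"type":"number"}}}},"force":{"type":"number"}},"required":["increments"]}

```bash
mkdir -p pics; ls
python3 - <<'E'
from workcell import env,cams,order
import cv2
for n in("scene","top"):
    s=cams.snapshot(n); cv2.imwrite(f"pics/{n}0.png",s["img"][:,:,::-1]); print({k:v for k,v in s.items() if k!="img"})
print(env.read_state())
E
```

```text
pics
{'fov_y': 48.40247912577654, 'cx': 281.95214081942834, 'cy': 213.2165709172936, 'eye': array([1119.09828689,  615.69116659,  758.67574559]), 'orientation': array([ 0.32083924,  0.85215993, -0.38834007, -0.14169557])}
{'fov_y': 53.081242321779136, 'cx': 274.3562212574796, 'cy': 208.91197793669366, 'eye': array([4.62631885e+02, 8.21596030e-01, 9.78883873e+02]), 'orientation': array([-0.70460724,  0.70624155, -0.04586323,  0.05145933])}
{'t': 0.1, 'joint_pos': array([-1.41552412e+00,  4.94123540e-01,  1.34604197e+00,  1.76772979e-05,
        1.30247240e+00, -9.54811342e-02]), 'joint_vel': array([ 4.09485302e-06, -1.61788097e-03,  5.69552795e-04, -8.10418159e-04,
        1.60686172e-03, -1.05538017e-03]), 'effort': array([ 2.44708244e-03, -8.80235338e+01, -3.82547021e+01,  7.06373155e-02,
        4.82315104e-02, -3.85648718e-05]), 'tool_pos': array([ 155.05464995, -605.13307448,  213.40554482]), 'tcp_rot': array([ 9.92150793e-01,  1.25046112e-01, -7.10465791e-06, -5.22651804e-04]), 'force': array([-0.03138712, -0.40862694,  0.13729611]), 'moment': array([0.01545192, 0.0217707 , 0.00565162]), 'grasp_force': 0.0, 'opening': 91.32374183299203}
```

View pics/scene0.png

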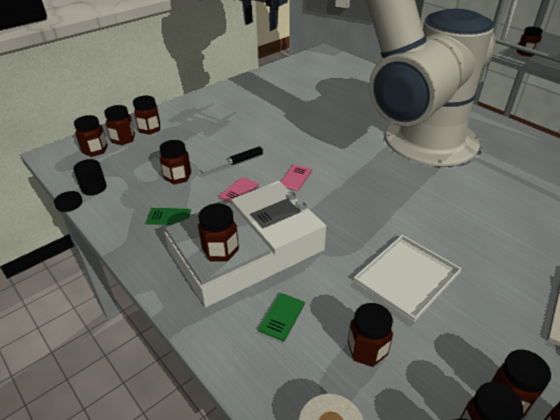

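View pics/top0.png

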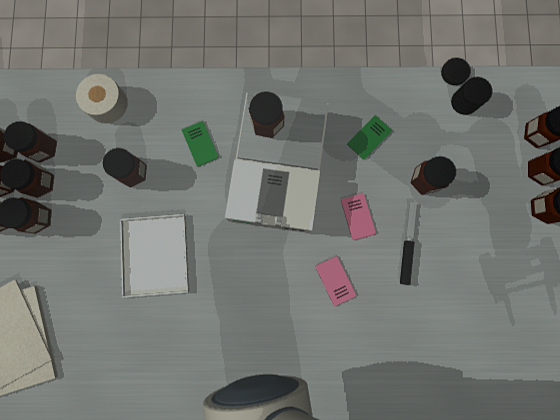

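The pictures show the scale, its front towards the robot, at top (275,170), with the grey cover at (272,192). The pry bar is at top (408,245), and the empty tray at (155,255). The candidates shaped like the cover are green (201,143) and (371,137), pink (358,216) and (337,281), and grey (272,192). The grey one set in the scale's deck is the one meant. I'll confirm this in an enlarged crop.

```bash
cat > h.py <<'E'
import numpy as np,cv2
from scipy.spatial.transform import Rotation as R
def geo(s):
    f=s["img"].shape[0]/2/np.tan(np.radians(s["fov_y"]/2)); return f,R.from_quat(s["orientation"]).as_matrix(),np.array(s["eye"])
def ray(s,p,z):
    f,M,e=geo(s); d=M@np.array([(p[0]-s["cx"])/f,(p[1]-s["cy"])/f,1]); return e+d*(z-e[2])/d[2]
def pix(s,P):
    f,M,e=geo(s); c=M.T@(np.array(P)-e); return np.array([s["cx"]+f*c[0]/c[2],s["cy"]+f*c[1]/c[2]])
def comps(mask,amin=60):
    n,l,st,c=cv2.connectedComponentsWithStats(mask.astype(np.uint8)); return [(l==i,st[i],c[i]) for i in range(1,n) if st[i,4]>=amin]
E
python3 - <<'E'
from h import *
from workcell import cams
s=cams.snapshot("top"); im=s["img"]; np.save("top.npy",im)
a=cv2.resize(im[150:240,215:325],None,fx=5,fy=5,interpolation=cv2.INTER_CUBIC)
b=cv2.resize(im[190:300,390:430],None,fx=5,fy=5,interpolation=cv2.INTER_CUBIC)
c=np.zeros((550,760,3),np.uint8);c[:450,:550]=a;c[:550,555:755]=b
cv2.imwrite("pics/crop.png",c[:,:,::-1])
hsv=cv2.cvtColor(im,cv2.COLOR_RGB2HSV)
# handle
m=np.zeros(im.shape[:2],bool);m[225:300,390:425]=(im.max(2)<60)[225:300,390:425]
for k,st,c in comps(m):
    q=cv2.minAreaRect(cv2.findNonZero(k.astype(np.uint8)));print("handle",st,c,q)
    bx=cv2.boxPoints(q);print([ray(s,p,20).round(1) for p in bx])
for y in (200,205,212,220,230,175,190,210,222):print(y,im[y,395:425].mean(1).astype(int) if y<231 and y not in(175,190,210,222) else im[y,220:330:1].mean(1).astype(int))
E
```

```text
handle [400 241  14  44 458] [406.71179039 262.4650655 ] ((406.7673645019531, 262.3267517089844), (10.547393798828125, 43.483123779296875), 5.710592269897461)
[array([ 426.1, -271.7,   20. ]), array([ 523. , -285.6,   20. ]), array([ 520.5, -309.3,   20. ]), array([ 423.7, -295. ,   20. ])]
200 [126 125 125 125 125 125 125 125 125 125 126 125 112 113 113 113 113 114
 115 128 120 112 114 115 114 115 114 114 115 116]
205 [127 127 127 127 126 127 126 126 127 126 127 127 114 114 100 131 129 128
 128 123 129 116  91  94  92  92 130 126 116 118]
212 [124 124 124 124 125 126 125 125 125 125 124 112 111 101 129 129 128 127
 125 128 126  89  94  94  97 132 128 128 128 126]
220 [123 123 124 124 123 124 124 123 124 123 111 112 104 117 129 129 126 126
 126 127  99  92  91  97 132 128 128 126 126 127]
230 [127 125 126 126 126 125 126 126 126 114 114 108 127 129 130 127 127 130
 128 100  95  95  94  98 132 129 128 126 128 127]
175 [125 125 126 125 127 124 111 114 115 112 112 131 173 168 167 167 167 167
 167 167 167 166 166 166 166 167 166 166 167 166 166 166 166 166 167 166
 165 167 167 167 169 17
[... 934 characters left out ...]
 82  83  82  84  83
  82  83  82  82  82  82  81  81  79 101 156 161 159 159 158 160 159 158
 158 158 158 158 157 159 158 158 158 157 159 158 158 158 157 158 159 157
 157 158 158 159 147  88  94  97  98  98  98  97  97  97  97  97  97  96
  97  97]
222 [121 116 117 117 117 118 118 118 119 115 116 111 106 106 105 105  84  80
  76  70  65  63  63  62  65  66  58  55  60  59  73  78  81 101 110  79
  75  77  90 101  95 108 107 120 116 115 116 118 118 117 117 118 116 117
 119 147 138 129 125 126 126 105 120 118 117 119 152 163 159 159 159 158
 159 159 158 159 159 159 158 158 160 159 158 159 159 159 158 158 159 159
 169 170 169 108  94  98  99  99  99  99  99  98  99  99  98  98  99  98
  99  98]
```

View pics/crop.png

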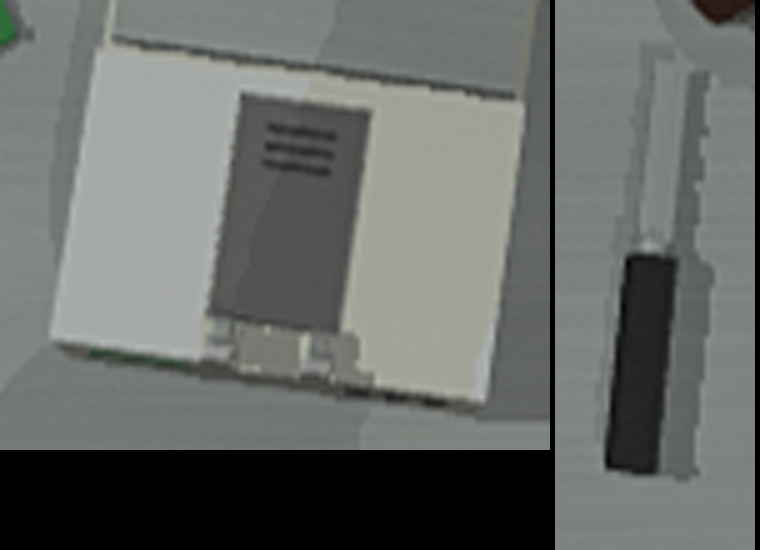

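The crop confirms the target. The grey cover with its three slots sits flush in the deck, from crop (210,92) to (372,332), with the rollers at (218,330) and (320,347). The pry bar's black handle runs from (650,253) to (630,473), and its blade tip is at about (665,50).

Run:
```python
from h import *
from workcell import cams
s=cams.snapshot("top"); im=s["img"]; g=im.mean(2)
def fit(pts,z):
    P=np.array([ray(s,p,z)[:2] for p in pts]); return P
def rectw(mask,z,name):
    c=max(cv2.findContours(mask.astype(np.uint8),0,1)[0],key=cv2.contourArea)[:,0]
    P=np.array([ray(s,p,z)[:2] for p in c],np.float32); q=cv2.minAreaRect(P); print(name,q,cv2.boxPoints(q).round(1).tolist())
m=np.zeros(g.shape,bool);m[160:222,250:298]=(g<105)[160:222,250:298]
rectw(comps(m)[0][0],80,"cover")
m=np.zeros(g.shape,bool);m[150:240,215:325]=((g>150))[150:240,215:325]; m[160:222,250:298]|=True
m[:,:]=m; rectw(m,80,"deck")
# deck side edges & cover side edges subpixel by row
def cross(row,a,b,up,th):
    v=g[row,a:b]-th
    for i in range(len(v)-1):
        if (v[i]<0)==up and (v[i+1]>0)==up and v[i]*v[i+1]<=0: return a+i+v[i]/(v[i]-v[i+1])
for nm,rows,a,b,up,th,z in (("deckL",range(172,214),215,250,True,145,80),("deckR",range(172,224),295,330,False,128,80),("covL",range(174,210),245,275,False,125,80),("covR",range(176,210),276,300,True,120,80)):
    P=np.array([ray(s,(cross(r,a,b,up,th),r),z)[:2] for r in rows if cross(r,a,b,up,th)])
    k=np.polyfit(P[:,0],P[:,1],1); print(nm,"y at x=500:",np.polyval(k,500).round(1),"deg",np.degrees(np.arctan(k[0])).round(2))
# blade
P=[]
for r in range(204,236):
    v=g[r,398:425]; i=[j for j in range(len(v)) if v[j]>119]; 
    # bright run left of dark shadow
    sh=next(j for j in range(5,len(v)) if v[j]<105 and v[j+1]<105 and v[j+2]<105)
    P.append(ray(s,(398+sh-0.5,r),11.5)[:2])
P=np.array(P);k=np.polyfit(P[:,0],P[:,1],1);print("blade R edge y at 500, 600",np.polyval(k,[500,600]),np.degrees(np.arctan(k[0])))
m=np.zeros(g.shape,bool);m[205:300,110:200]=(g>150)[205:300,110:200]
m[215:290,130:180]=True
rectw(max(comps(m),key=lambda c:c[1][4])[0],15,"tray")
for c in (410,411,412,413,414,415):print(c,g[196:208,c].astype(int))
for nm,p,z in(("rollL",(258.4,215.8),85),("rollR",(278.8,219.2),85)):print(nm,ray(s,p,z))
```

```text
cover ((689.1763305664062, 6.272121429443359), (97.39329528808594, 4.215872287750244), 81.74051666259766) [[680.0999755859375, -41.599998474121094], [684.2999877929688, -42.20000076293945], [698.2999877929688, 54.20000076293945], [694.0999755859375, 54.79999923706055]]
deck ((630.123779296875, 10.922996520996094), (189.14532470703125, 151.15113830566406), 81.40401458740234) [[541.2999877929688, -71.30000305175781], [690.7000122070312, -93.9000015258789], [719.0, 93.0999984741211], [569.5, 115.69999694824219]]
deckL y at x=500: 126.5 deg -8.65
deckR y at x=500: -66.0 deg -8.41
covL y at x=500: 59.4 deg -8.42
covR y at x=500: 1.4 deg -8.6
blade R edge y at 500, 600 [-304.94042    -320.36970265] -8.771161306901496
tray ((494.4697570800781, 285.77606201171875), (185.0846405029297, 147.50694274902344), 4.3045220375061035) [[396.70001220703125, 352.3999938964844], [407.70001220703125, 205.3000030517578], [592.2999877929688, 219.1999969482422], [581.2000122070312, 366.29998779296875]]
410 [130 131 120 114 114 115 125 131 130 130 129 130]
411 [131 130 121 113 113 110 123 130 129 129 129 130]
412 [124 131 121 114 114 110 122 130 129 127 127 127]
413 [115 124 122 115 115 111 120 126 128 128 127 126]
414 [117 117 116 123 129 126 125 126 125 123 123 125]
415 [117 117 117 113 121 127 126 127 128 128 129 129]
rollL [571.75623335  42.01217273  85.        ]
rollR [564.31093648  -1.6631224   85.        ]
```

Run:
```python
from h import *
from workcell import cams,env
s=cams.snapshot("top")
u=np.array([np.cos(np.radians(-8.5)),np.sin(np.radians(-8.5))])
for n,p,z,x in(("covRL",(262.6,168),80,50),("covRR",(289,171.6),80,50),("covFL",(256.6,212.8),80,-50),("covFR",(282.6,216),80,-50),("dRL",(234,158.6),80,60),("dRR",(319,169.2),80,60),("dFL",(224.6,217.6),80,-69.5),("dFR",(312.2,230.2),80,-69.5)):
    P=ray(s,p,z)[:2]; print(n,P.round(1),"origin along u:",(P@u-x).round(1))
n=np.array([-u[1],u[0]]);print("lateral of axis",np.array([560,30.3-.1495*60])@n)
t=ray(s,(412.2,201.5),11.5);print("tip",t,t[:2]-130*u)
for p in ((406.9-0+2,240.9),(404.7,283.8)):print("handle end",ray(s,p,20))
st=env.read_state();q=R.from_quat(st["tcp_rot"]).as_matrix();print(q.round(3),st["tool_pos"])
s2=cams.snapshot("scene")
for nm,P in(("tip",[*t[:2],10]),("grip",[*(t[:2]-130*u),20])):print(nm,pix(s2,P))
```

```text
covRL [677.7  33.4] origin along u: 615.3
covRR [669.4 -24.3] origin along u: 615.7
covFL [578.9  46.1] origin along u: 615.7
covFR [571.8  -9.9] origin along u: 617.0
dRL [699.1  96.3] origin along u: 617.2
dRR [674.6 -89.9] origin along u: 620.4
dFL [568.7 115.1] origin along u: 614.9
dFR [541.  -73.1] origin along u: 615.4
lateral of axis 103.86897859809164
tip [ 613.20107316 -311.79079272   11.5       ] [ 484.62901092 -292.57556927]
handle end [ 521.29417563 -297.33609077   20.        ]
handle end [ 425.25787765 -283.56625525   20.        ]
[[ 0.969  0.248 -0.   ]
 [ 0.248 -0.969  0.001]
 [ 0.    -0.001 -1.   ]] [ 155.10467013 -605.28159139  213.63350605]
tip [200.29860048 171.23427486]
grip [241.99296697 153.43777443]
```

>>> move_arm(
  increments=[
    [[0.6,0.05,0.045,0,-5],[0.6,0.095,0.09,0,-10],[0.6,0.14,0.135,-0.01,-15],[0.6,0.185,0.18,-0.03,-20],[0.6,0.23,0.225,-0.05,-22.9],[0.6,0.275,0.27,-0.07,-22.9],[0.6,0.31,0.295,-0.085,-22.9],[0.6,0.33,0.3115,-0.094,-22.9]],
  ],
  force=50,
)

```text
t: 1.3
tool_pos: [486.7, -291.6, 118.9]
tcp_rot: [0.997, -0.073, -0.0, -0.0]
force: [1.2, -0.3, 0.3]
opening: 54.5
grasp_force: 0.0
```

>>> move_arm(
  increments=[
    [[0.6,0,0,-0.04,0],[0.6,0,0,-0.08,0],[0.6,0,0,-0.105,0],[0.6,0,0,-0.116,0],[0.6,0,0,-0.1175,0],[0,0,0,-0.1175,0],[0,0,0,-0.1175,0],[0,0,0,-0.1175,0]],
  ],
)

```text
t: 2.3
tool_pos: [485.4, -294.1, 3.0]
tcp_rot: [0.997, -0.074, 0.0, 0.0]
force: [-0.7, 0.3, 0.1]
opening: 27.4
grasp_force: 0.0
```

>>> move_arm(
  increments=[
    [[0,0,0,0,0],[0,0,0,0,0],[0,0,0,0,0],[0,0,0,0,0],[0,0,0,0.03,0],[0,0,0,0.07,0],[0,0,0,0.11,0],[0,0,0,0.14,0]],
  ],
)

```text
t: 3.3
tool_pos: [485.2, -294.0, 144.1]
tcp_rot: [0.997, -0.074, 0.0, 0.0]
force: [1.5, 0.1, -2.3]
opening: 19.7
grasp_force: 50.0
```

Run:
```python
from h import *
from workcell import cams,env
s=cams.snapshot("scene");im=s["img"];st=env.read_state();print(st["tool_pos"],st["opening"],st["grasp_force"],st["force"],st["t"])
c=cv2.resize(im[70:220,150:350],None,fx=4,fy=4,interpolation=cv2.INTER_CUBIC);cv2.imwrite("pics/grip.png",c[:,:,::-1])
t=cams.snapshot("top")
p=pix(s,st["tool_pos"]);u=np.array([.989,-.148,0]);
for k in(40,130):
    P=st["tool_pos"]+k*u;P[2]+=7.5;print(k,pix(s,P)-[150,70],pix(t,P),P)
cv2.imwrite("pics/t2.png",t["img"][:,:,::-1])
```

```text
[ 486.46675677 -294.92743852  147.33170755] 19.743788477266854 49.997153878211975 [ 2.26547852 -0.91692331  4.04837538] 3.35
40 [74.02173283 44.55445906] [431.87709012 234.20595813] [ 526.02675677 -300.84743852  154.83170755]
130 [42.09589975 54.37044875] [436.22013819 189.40963978] [ 615.03675677 -314.16743852  154.83170755]
```

View pics/grip.png

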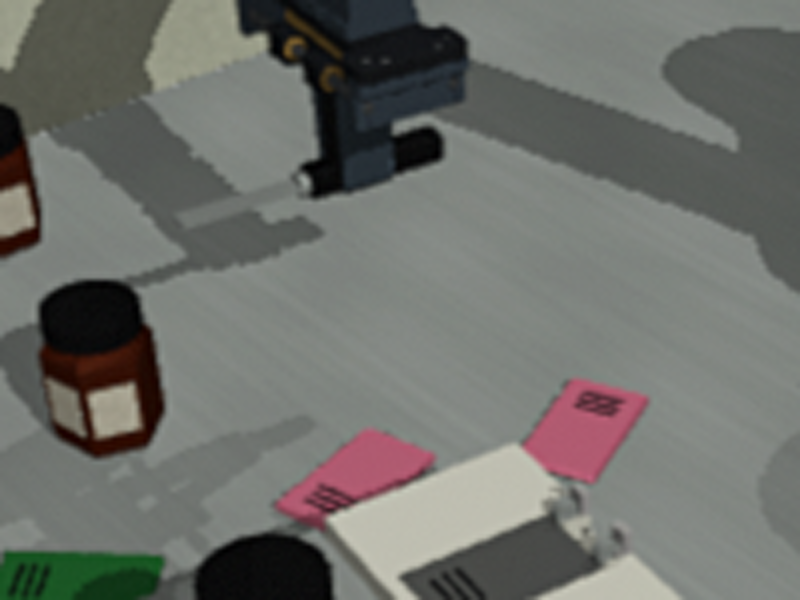

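The bar is gripped level, with the blade end at crop (178,218), within 3 mm of my prediction of (168,217). The scale's origin works out at about (624,12) with a yaw of -8.5°. I'll carry the bar to the front of the notch next.

>>> move_arm(
  increments=[
    [[0,-0.01,0.035,0,0],[0,-0.02,0.085,0,0],[0,-0.03,0.14,0,0],[0,-0.045,0.195,-0.01,0],[0,-0.06,0.25,-0.025,0],[0,-0.0734,0.295,-0.04,0],[0,-0.0734,0.325,-0.055,0],[0,-0.0734,0.3375,-0.064,0]],
  ],
)

```text
t: 4.4
tool_pos: [410.9, 44.8, 77.4]
tcp_rot: [0.997, -0.073, -0.001, 0.0]
force: [0.8, -0.4, -1.7]
opening: 19.6
grasp_force: 50.0
```

>>> move_arm(
  increments=[
    [[0,0,0,0,0],[0,0,0,-0.005,0],[0,0,0,-0.01,0],[0,0,0,-0.01,0],[0,0,0,-0.01,0],[0,0,0,-0.01,0],[0,0,0,-0.01,0],[0,0,0,-0.01,0]],
  ],
)

```text
t: 5.4
tool_pos: [411.7, 43.6, 68.5]
tcp_rot: [0.997, -0.074, 0.0, -0.0]
force: [-0.7, 0.4, -0.9]
opening: 19.8
grasp_force: 50.0
```

Run:
```python
from h import *
from workcell import cams,env
s=cams.snapshot("top");im=s["img"];st=env.read_state();print(st["tool_pos"],st["tcp_rot"],st["force"],st["t"])
a=cv2.resize(im[160:260,210:330],None,fx=5,fy=5,interpolation=cv2.INTER_CUBIC)
cv2.imwrite("pics/pre.png",a[:,:,::-1])
u=np.array([.989,-.148,0]);P=st["tool_pos"]+128*u;P[2]+=8;print((pix(s,P)-[210,160])*5)
for nm,x,y,z in(("notch",-51.5,0,67.5),("sill",-69.5,0,67.5),("edge",-50,0,80)):
    Q=[624.3+.989*x+.148*y,11.8-.148*x+.989*y,z];print(nm,(pix(s,Q)-[210,160])*5)
```

```text
[411.74382301  43.57112788  68.46010226] [ 9.97235646e-01 -7.43038662e-02  4.97114096e-05  4.48786041e-06] [-0.03920825 -0.06621419 -0.28842571] 5.45
[283.03437539 358.4139677 ]
notch [295.55274798 280.0500953 ]
sill [289.43921967 320.64590853]
edge [295.47558331 273.1330136 ]
```

View pics/pre.png

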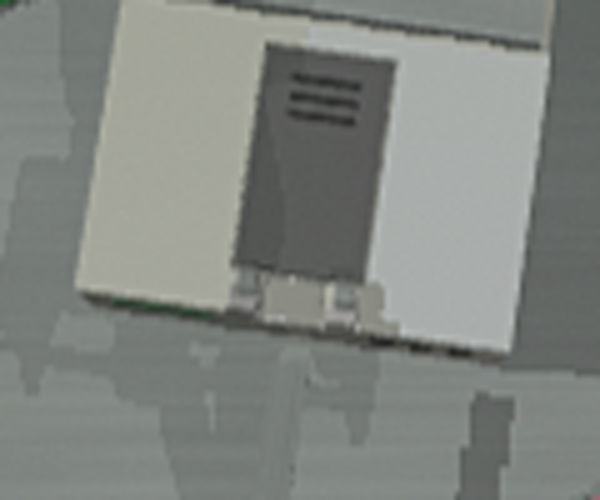

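The tip, at crop (290,345), lines up with the notch's centre line through (295,300). I'll move in over the sill and feel for it.

>>> move_arm(
  increments=[
    [[0,0.01,-0.0015,0,0],[0,0.02,-0.003,0,0],[0,0.0277,-0.0041,0,0],[0,0.0277,-0.0041,-0.002,0],[0,0.0277,-0.0041,-0.004,0],[0,0.0277,-0.0041,-0.005,0],[0,0.0277,-0.0041,-0.0055,0],[0,0.0277,-0.0041,-0.0055,0]],
  ],
)

```text
t: 6.45
tool_pos: [439.3, 39.5, 62.9]
tcp_rot: [0.997, -0.074, -0.0, -0.0]
force: [-0.9, 1.0, -1.4]
opening: 19.8
grasp_force: 50.0
```

>>> move_arm(
  increments=[
    [[0,0,0,-0.0005,0],[0,0,0,-0.0005,0],[0,0,0,-0.001,0],[0,0,0,-0.001,0],[0,0,0,-0.0015,0],[0,0,0,-0.0015,0],[0,0,0,-0.0015,0],[0,0,0,-0.0015,0]],
  ],
)

```text
t: 7.45
tool_pos: [439.4, 39.5, 61.5]
tcp_rot: [0.997, -0.074, 0.0, -0.0]
force: [-1.4, 0.4, 0.9]
opening: 19.6
grasp_force: 50.0
```

>>> move_arm(
  increments=[
    [[0,0,0,0.0011,0],[0,0,0,0.0011,0],[0,0.004,-0.0006,0.0011,0],[0,0.008,-0.0012,0.0011,0],[0,0.012,-0.0018,0.0011,0],[0,0.016,-0.0024,0.0011,0],[0,0.02,-0.003,0.0011,0],[0,0.02,-0.003,0.0011,0]],
  ],
)

```text
t: 8.45
tool_pos: [459.8, 36.4, 62.5]
tcp_rot: [0.997, -0.074, 0.0, -0.0]
force: [-0.6, -0.1, -1.0]
opening: 19.7
grasp_force: 50.0
```

>>> move_arm(
  increments=[
    [[0,0.006,-0.0009,0,0],[0,0.012,-0.0018,0,0],[0,0.018,-0.0027,0,0],[0,0.024,-0.0036,0,0],[0,0.03,-0.0045,0,0],[0,0.0326,-0.0049,0,0],[0,0.0326,-0.0049,0,0],[0,0.0326,-0.0049,0,0]],
  ],
)

```text
t: 9.45
tool_pos: [478.4, 33.1, 59.6]
tcp_rot: [0.997, -0.074, -0.013, -0.0]
force: [-50.9, 11.1, 8.0]
opening: 20.1
grasp_force: 50.0
```

Run:
```python
from h import *
from workcell import cams,env
s=cams.snapshot("scene");im=s["img"];st=env.read_state();print(st["tool_pos"],st["force"],st["t"])
a=cv2.resize(im[160:260,220:340],None,fx=5,fy=5,interpolation=cv2.INTER_CUBIC)
cv2.imwrite("pics/ins.png",a[:,:,::-1])
```

```text
[478.39987738  33.14452676  59.62945265] [-51.14486465  11.68788624   6.9287055 ] 9.5
```

View pics/ins.png

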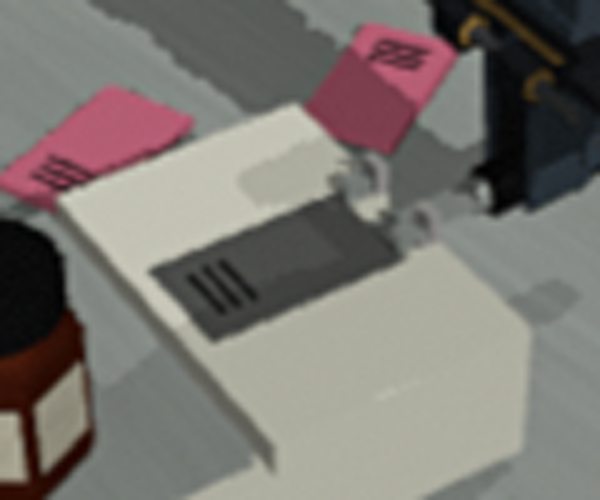

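The blade went in about 25 mm under the cover, seen between handle end (485,195) and front wall (395,215), and then met resistance of 51 N. I'll ease off and measure.

>>> move_arm(
  increments=[
    [[0,-0.006,0.0009,0,0],[0,-0.012,0.0018,0,0],[0,-0.018,0.0027,0,0],[0,-0.018,0.0027,0,0],[0,-0.018,0.0027,0,0],[0,-0.018,0.0027,0,0],[0,-0.018,0.0027,0,0],[0,-0.018,0.0027,0,0]],
  ],
)

```text
t: 10.5
tool_pos: [474.3, 34.2, 62.5]
tcp_rot: [0.997, -0.074, 0.0, -0.0]
force: [0.6, -0.7, -3.0]
opening: 19.9
grasp_force: 50.0
```

Run:
```python
from h import *
from workcell import cams,env
s=cams.snapshot("scene");im=s["img"];st=env.read_state();print(st["tool_pos"],st["force"],st["moment"],st["tcp_rot"],st["t"])
a=cv2.resize(im[165:225,280:360],None,fx=8,fy=8,interpolation=cv2.INTER_CUBIC)
t=cams.snapshot("top");b=cv2.resize(t["img"][160:270,230:310],None,fx=5,fy=5,interpolation=cv2.INTER_CUBIC)
o=np.zeros((550,800,3),np.uint8);o[:,400:]=b;o[:480,:400]=a[:,:400] if 0 else cv2.resize(a,(400,300))[:300].repeat(1,0) if 0 else np.vstack([cv2.resize(a,(400,300)),np.zeros((180,400,3),np.uint8)])
cv2.imwrite("pics/ins2.png",o[:,:,::-1])
u=np.array([.989,-.148,0]);O=np.array([624.3,11.8,0])
for d in (30,40):
    P=st["tool_pos"]+d*u+[0,0,7.5];p=pix(s,P);q=pix(t,P);print(d,(p-[280,165])*5,(q-[230,160])*5+[400,0])
for x in(-69.5,-50):
    P=O+x*u+[0,0,69];print(x,(pix(s,P)-[280,165])*5,(pix(t,P)-[230,160])*5+[400,0])
```

```text
[474.26880671  34.22043287  62.55322768] [ 0.37409324  0.15622248 -1.10241614] [ 0.03379539  0.03830916 -0.05619199] [ 9.97231048e-01 -7.43652709e-02  2.10475615e-04  6.75974819e-06] 10.55
30 [190.38729299 157.75916791] [571.40985089 439.32923621]
40 [172.9154901  165.17846789] [574.87281882 416.33554428]
-69.5 [ 97.74815312 198.8941206 ] [589.358873   320.29596377]
-50 [ 62.22416525 213.99240076] [595.99136612 276.25658614]
```

View pics/ins2.png

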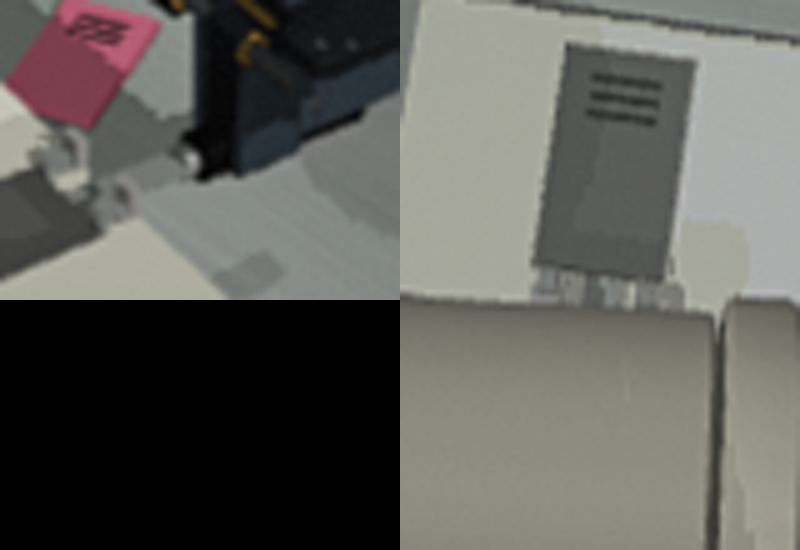

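Handle end seen at (190,160), so the bar slid back about 10 mm in the grip and the tip is near x = -30. I'll try once slightly lower and gently.

>>> move_arm(
  increments=[
    [[0,0,0,-0.0008,0],[0,0.002,-0.0003,-0.0008,0],[0,0.004,-0.0006,-0.0008,0],[0,0.006,-0.0009,-0.0008,0],[0,0.008,-0.0012,-0.0008,0],[0,0.008,-0.0012,-0.0008,0],[0,0.008,-0.0012,-0.0008,0],[0,0.008,-0.0012,-0.0008,0]],
  ],
)

```text
t: 11.6
tool_pos: [478.5, 33.5, 61.1]
tcp_rot: [0.997, -0.074, -0.003, -0.0]
force: [-15.3, 2.9, 4.9]
opening: 19.7
grasp_force: 50.0
```

It is a firm stop. About 22 mm under the cover's edge is enough to lever from here, so I'll ease off and press the handle down.

>>> move_arm(
  increments=[
    [[0,-0.006,0.0009,0,0],[0,-0.006,0.0009,0,0],[0,-0.006,0.0009,-0.003,0],[0,-0.006,0.0009,-0.006,0],[0,-0.006,0.0009,-0.009,0],[0,-0.0055,0.0008,-0.012,0],[0,-0.005,0.0007,-0.014,0],[0,-0.005,0.0007,-0.014,0]],
  ],
)

```text
t: 12.6
tool_pos: [477.1, 33.8, 47.8]
tcp_rot: [0.997, -0.074, 0.0, -0.0]
force: [-4.8, 1.6, 9.5]
opening: 19.9
grasp_force: 50.0
```

>>> move_arm(
  increments=[
    [[0,0.0005,0,-0.003,0],[0,0.001,0,-0.006,0],[0,0.0015,0,-0.009,0],[0,0.002,-0.0003,-0.011,0],[0,0.0025,-0.0004,-0.013,0],[0,0.003,-0.0004,-0.015,0],[0,0.003,-0.0004,-0.015,0],[0,0.003,-0.0004,-0.015,0]],
  ],
)

```text
t: 13.6
tool_pos: [479.9, 33.4, 32.7]
tcp_rot: [0.997, -0.074, -0.0, -0.0]
force: [-4.1, 0.8, 5.7]
opening: 19.6
grasp_force: 50.0
```

Run:
```python
from h import *
from workcell import cams,env
s=cams.snapshot("scene");im=s["img"];st=env.read_state();print(st["tool_pos"],st["force"],st["t"])
a=cv2.resize(im[160:240,220:340],None,fx=5,fy=5,interpolation=cv2.INTER_CUBIC)
cv2.imwrite("pics/lev.png",a[:,:,::-1])
```

```text
[479.90188689  33.39870913  32.70072832] [-4.63799519  1.02532141  5.60493967] 13.65
```

View pics/lev.png

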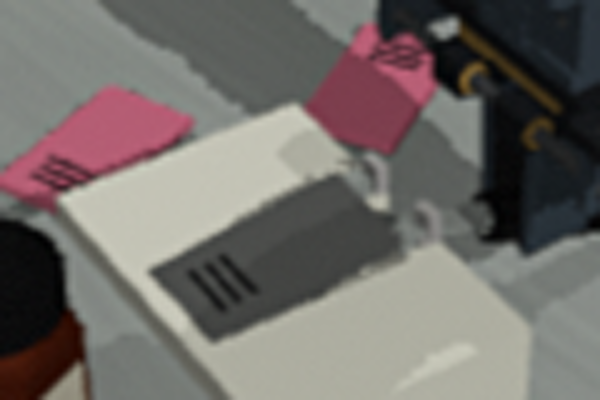

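The front corners have risen about 3–4 px, from (335,195) to (340,175), and the force has dropped. I'll press 2 mm more, then ease up and check that it stays.

>>> move_arm(
  increments=[
    [[0,0.0005,0,-0.002,0],[0,0.0005,0,-0.0025,0],[0,0.0005,0,-0.0025,0],[0,-0.001,0,0.003,0],[0,-0.002,0.0003,0.008,0],[0,-0.003,0.0004,0.012,0],[0,-0.003,0.0004,0.012,0],[0,-0.003,0.0004,0.012,0]],
  ],
)

```text
t: 14.65
tool_pos: [477.0, 33.7, 44.7]
tcp_rot: [0.997, -0.074, 0.0, -0.0]
force: [-0.4, 0.2, -1.2]
opening: 19.8
grasp_force: 50.0
```

Run:
```python
from h import *
from workcell import cams,env
s=cams.snapshot("scene");im=s["img"];st=env.read_state();print(st["tool_pos"],st["force"],st["t"])
a=cv2.resize(im[160:240,220:340],None,fx=5,fy=5,interpolation=cv2.INTER_CUBIC)
cv2.imwrite("pics/lev2.png",a[:,:,::-1])
O=np.array([624.3,11.8,0]);u=np.array([.989,-.148,0]);n=np.array([.148,.989,0])
for h in(80,86,91,95):print(h,[((pix(s,O-49*u+y*n+[0,0,h])-[220,160])*5).round(0) for y in(28,-28)])
```

```text
[476.95190411  33.74832518  44.6146981 ] [ 0.998947   -0.73953511 -1.42201747] 14.7
80 [array([395., 255.]), array([327., 188.])]
86 [array([396., 245.]), array([327., 178.])]
91 [array([396., 236.]), array([327., 170.])]
95 [array([396., 229.]), array([327., 163.])]
```

View pics/lev2.png

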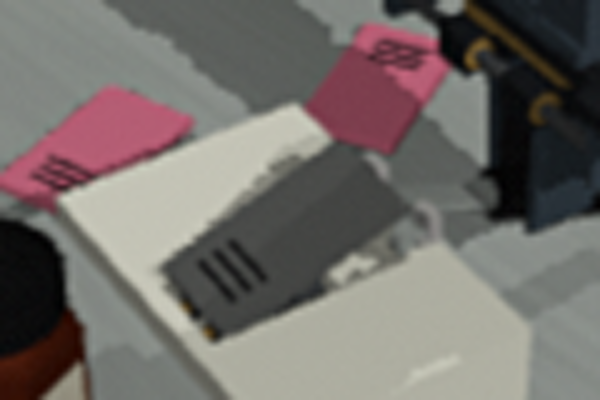

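The cover has popped well above the rollers, with front corners at (355,148) and (410,205), but it now rides on the tilted blade. I'll lower it onto the rollers and draw the blade straight out.

>>> move_arm(
  increments=[
    [[0,0.001,0,-0.004,0],[0,0.002,0,-0.008,0],[0,0.002,0,-0.0115,0],[0,0.002,0,-0.0115,0],[0,-0.003,0.0008,-0.0125,0],[0,-0.008,0.0015,-0.014,0],[0,-0.008,0.0015,-0.014,0],[0,-0.008,0.0015,-0.014,0]],
  ],
)

```text
t: 15.7
tool_pos: [469.2, 35.3, 30.8]
tcp_rot: [0.997, -0.074, 0.0, -0.0]
force: [0.7, -0.8, -2.1]
opening: 19.6
grasp_force: 50.0
```

Run:
```python
from h import *
from workcell import cams,env
s=cams.snapshot("scene");im=s["img"];st=env.read_state();print(st["tool_pos"],st["force"],st["t"])
a=cv2.resize(im[160:240,220:340],None,fx=5,fy=5,interpolation=cv2.INTER_CUBIC)
cv2.imwrite("pics/lev3.png",a[:,:,::-1])
```

```text
[469.23591325  35.23509171  30.80227881] [ 1.04175335  0.29500758 -2.10006965] 15.75
```

View pics/lev3.png

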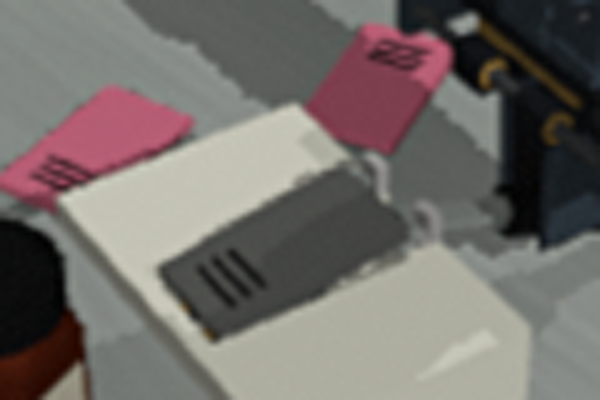

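The cover, with front corners at (345,168) and (410,225), has shifted about 4 mm forward and lies above both rollers. I'll draw the blade out horizontally.

>>> move_arm(
  increments=[
    [[0,-0.004,0.0006,-0.001,0],[0,-0.008,0.0012,-0.001,0],[0,-0.012,0.0018,-0.001,0],[0,-0.016,0.0024,-0.001,0],[0,-0.02,0.003,-0.001,0],[0,-0.03,0.0045,-0.001,0],[0,-0.045,0.0067,-0.001,0],[0,-0.06,0.009,-0.001,0]],
  ],
)

```text
t: 16.75
tool_pos: [407.5, 44.4, 29.7]
tcp_rot: [0.997, -0.074, -0.0, 0.0]
force: [-0.4, 0.7, -1.1]
opening: 19.4
grasp_force: 50.0
```

```bash
cat > cov.py <<'E'
from h import *
from workcell import cams,env
def cover(n):
    s=cams.snapshot(n);im=s["img"].astype(int);g=im.mean(2);sat=im.max(2)-im.min(2)
    m=np.zeros(g.shape,bool);r=(slice(155,235),slice(235,315)) if n=="scene" else (slice(155,230),slice(245,300))
    m[r]=((g<98)&(sat<14)&(g>35))[r]
    m=cv2.morphologyEx(m.astype(np.uint8),cv2.MORPH_CLOSE,np.ones((3,3)))
    k=max(comps(m),key=lambda c:c[1][4]); c=max(cv2.findContours(k[0].astype(np.uint8),0,1)[0],key=cv2.contourArea)
    ap=cv2.approxPolyDP(c,4,True)[:,0]; print(n,"area",k[1][4],"approx",ap.tolist(),cv2.minAreaRect(c))
    return s,ap
E
python3 - <<'E'
from cov import *
for n in("scene","top"):cover(n)
st=env.read_state();print(st["tool_pos"],st["force"],st["t"])
E
```

```text
scene area 969 approx [[314, 196], [295, 199], [293, 192], [252, 215], [264, 227], [299, 211], [303, 200]] ((283.6000061035156, 206.6999969482422), (21.466251373291016, 63.95154571533203), 63.43495178222656)
top area 1191 approx [[263, 169], [256, 213], [281, 217], [286, 172]] ((272.12158203125, 193.27027893066406), (25.975040435791016, 46.5249137878418), 9.462322235107422)
[406.38866945  44.57103469  29.70946866] [ 0.26941497  1.31508908 -1.20068887] 16.85
```

The blade is out. I'll lay the bar down right here on the clear table, with a lighter grip so that it pivots flat as it lands.

>>> move_arm(
  increments=[
    [[0,-0.005,0,0,0],[0,-0.005,0,-0.003,0],[0,-0.005,0,-0.007,0],[0,-0.005,0,-0.011,0],[0,-0.005,0,-0.015,0],[0,-0.005,0,-0.019,0],[0,-0.005,0,-0.023,0],[0,-0.005,0,-0.0255,0]],
  ],
  force=12,
)

```text
t: 17.85
tool_pos: [403.9, 44.3, 3.9]
tcp_rot: [0.997, -0.074, -0.0, -0.0]
force: [2.3, -0.4, 2.0]
opening: 19.8
grasp_force: 12.0
```

>>> move_arm(
  increments=[
    [[0,0,0,-0.0015,0],[0,0,0,-0.002,0],[0,0,0,-0.002,0],[0.4,0,0,-0.002,0],[0.6,0,0,-0.002,0],[0.6,0,0,-0.002,0],[0.6,0,0,0.02,0],[0.6,0,0,0.06,0]],
  ],
)

```text
t: 18.85
tool_pos: [403.1, 44.3, 64.2]
tcp_rot: [0.997, -0.074, -0.001, 0.0]
force: [0.7, -0.4, -0.3]
opening: 54.5
grasp_force: 0.0
```

>>> move_arm(
  increments=[
    [[0.6,0,0,0.04,0],[0.6,0,0,0.08,0],[0.6,0,0,0.11,0],[0.8,0,0,0.12,0],[1,0,0,0.12,0],[1,0,0,0.12,0],[1,0,0,0.12,0],[1,0,0,0.12,0]],
  ],
)

```text
t: 19.85
tool_pos: [403.8, 44.3, 183.7]
tcp_rot: [0.997, -0.074, -0.001, 0.0]
force: [-0.2, 0.3, 1.0]
opening: 90.8
grasp_force: 0.0
```

Run:
```python
from cov import *
O=np.array([624.3,11.8,0]);u=np.array([.989,-.148,0]);n=np.array([.148,.989,0])
for nm in("scene","top"):
    s,ap=cover(nm);g=s["img"].mean(2).astype(int)
    for h in(80,90,96):print(h,[pix(s,O+x*u+y*n+[0,0,h]).round(1).tolist() for x,y in((-54,28),(-54,-28),(46,-28),(46,28))])
    if nm=="scene":print("\n".join(f"{r} "+" ".join("%3d"%v for v in g[r,276:312]) for r in range(183,218)))
    # bar
    m=(s["img"].max(2)<45).astype(np.uint8);
    if nm=="top":
        print("\n".join(f"{r} "+" ".join("%3d"%v for v in g[r,252:292]) for r in range(204,226)))
        for k in comps(m,100):print("dark",k[1],k[2].round(0))
st=env.read_state();print(st["tool_pos"],st["t"])
```

```text
scene area 916 approx [[305, 204], [288, 193], [252, 215], [263, 227]] ((278.4000244140625, 209.29998779296875), (21.466251373291016, 52.32398986816406), 63.43495178222656)
80 [[300.9, 210.3], [287.2, 196.9], [249.3, 212.5], [262.2, 226.9]]
90 [[301.0, 206.8], [287.2, 193.5], [249.1, 209.1], [262.1, 223.5]]
96 [[301.1, 204.7], [287.2, 191.5], [248.9, 207.0], [262.0, 221.4]]
183 188 189 188 189 189 173 149 130 125 127 127 127 128 127 128 128 127 127 128 129 127 128 127 129 128 124 113 116 128 131 130 130 130 131 132 132
184 187 186 187 187 189 189 179 154 131 124 126 127 127 127 128 128 127 128 127 127 127 128 128 128 126 115 110 124 132 131 131 131 130 131 131 132
185 188 188 187 187 187 189 189 178 155 136 129 129 128 127 127 127 127 127 128 127 127 127 128 128 120 107 119 132 132 131 131 131 129 131 132 131
186 187 188 187 187 187 188 188 189 180 159 137 132 131 131 133 130 128 126 128 127 127 127 129 124 112 115 128 133 132 133 131 131 130 130 131 132
187 187 186 187 188 187 188 187 189 189 176 144 120 120 131 135 134 131 132 131 129 127 127 126 114 111 124 133 132 133 133 133 132
[... 8235 characters left out ...]
 132 137 136 132 135 151 149 150 172 169
225 118 117 114  90  87  89  89  87  89  86  81  82  83  83  68  80  82  83  90  89  89 100 112  73  71  70  72  93  87 140 132 141 139 138 136 135 131 136 175 171
dark [441  58  29  27 600] [455.  71.]
dark [ 451   77   41   38 1035] [471.  95.]
dark [250  92  34  46 996] [265. 111.]
dark [524 106  36  42 603] [547. 127.]
dark [   0  122   57   76 2842] [ 24. 159.]
dark [ 103  149   43   38 1006] [123. 166.]
dark [549 148  11  28 237] [555. 161.]
dark [528 154  32  31 383] [539. 168.]
dark [423 157  33  32 798] [439. 172.]
dark [531 188  29  36 460] [549. 209.]
dark [   0  198   51   34 1191] [ 21. 213.]
[403.88623931  44.27048209 183.91485096] 19.95
```

Run:
```python
from h import *
from workcell import cams
S=cams.snapshot("scene");T=cams.snapshot("top")
def proj(s):
    f,M,e=geo(s);K=np.array([[f,0,s["cx"]],[0,f,s["cy"]],[0,0,1]]);return K@np.c_[M.T,-M.T@e]
u=np.array([.989,-.148]);n=np.array([.148,.989]);O=np.array([624.3,11.8])
for nm,t,sc in(("FL",(256,213.5),(300.5,206.5)),("FR",(281.7,217),(293,195.7)),("RL",(262.8,168.6),(263.3,227.5)),("RR",(288.0,172),(251.5,214.5))):
    X=cv2.triangulatePoints(proj(T),proj(S),np.float64(t).reshape(2,1),np.float64(sc).reshape(2,1))[:,0];X=X[:3]/X[3]
    print(nm,X.round(1),"scale frame",((X[:2]-O)@u).round(1),((X[:2]-O)@n).round(1),"reproj",(pix(T,X)-t).round(1),(pix(S,X)-sc).round(1))
```

```text
FL [576.   46.8  91.1] scale frame -53.0 27.5 reproj [ 0. -0.] [0. 0.]
FR [563.3  -1.9  86.5] scale frame -58.3 -22.5 reproj [-2.8  2.6] [-2.9 -0.4]
RL [674.7  34.5  80.4] scale frame 46.5 29.9 reproj [-0.7  0.7] [-0.8 -0.1]
RR [666.3 -19.4  77.4] scale frame 46.1 -24.6 reproj [-1.3  1.3] [-1.4 -0.2]
```

The front-left top corner triangulates to scale (-53, 27.5, 91), so the cover rests on both rollers, 11 mm up and about 3 mm forward. I'll go and pinch its sides.

>>> move_arm(
  increments=[
    [[1,0.03,-0.004,0,0],[1,0.07,-0.01,0,0],[1,0.11,-0.016,0,0],[1,0.15,-0.022,-0.01,0],[1,0.175,-0.026,-0.03,0],[1,0.186,-0.0273,-0.055,0],[1,0.186,-0.0273,-0.07,0],[1,0.186,-0.0273,-0.074,0]],
  ],
  force=25,
)

```text
t: 21.05
tool_pos: [588.9, 17.1, 109.4]
tcp_rot: [0.997, -0.074, -0.001, 0.0]
force: [-0.1, -0.4, 0.5]
opening: 91.0
grasp_force: 0.0
```

>>> move_arm(
  increments=[
    [[1,0,0,-0.01,0],[1,0,0,-0.018,0],[1,0,0,-0.024,0],[1,0,0,-0.027,0],[1,0,0,-0.0275,0],[1,0,0,-0.0275,0],[0.7,0,0,-0.0275,0],[0.64,0,0,-0.0275,0]],
  ],
)

```text
t: 22.05
tool_pos: [590.1, 17.0, 82.9]
tcp_rot: [0.997, -0.074, 0.0, 0.0]
force: [0.2, -0.0, -0.9]
opening: 73.9
grasp_force: 0.0
```

>>> move_arm(
  increments=[
    [[0.64,0,0,-0.001,0],[0.6,0,0,-0.001,0],[0.5,0,0,-0.001,0],[0.4,0,0,-0.001,0],[0.4,0,0,-0.001,0],[0.4,0,0,-0.001,0],[0.4,0,0,-0.001,0],[0.4,0,0,-0.001,0]],
  ],
)

```text
t: 23.05
tool_pos: [590.0, 17.0, 81.7]
tcp_rot: [0.997, -0.074, -0.0, -0.0]
force: [1.0, 4.7, -1.3]
opening: 55.8
grasp_force: 24.8
```

>>> move_arm(
  increments=[
    [[0.4,0,0,0.004,0],[0.4,0,0,0.01,0],[0.4,0,0,0.018,0],[0.4,0,0,0.03,0],[0.4,0,0,0.045,0],[0.4,0,0,0.06,0],[0.4,0,0,0.07,0],[0.4,0,0,0.07,0]],
  ],
)

```text
t: 24.05
tool_pos: [590.4, 16.9, 152.6]
tcp_rot: [0.997, -0.074, 0.001, -0.0]
force: [-0.2, 0.6, -1.1]
opening: 55.5
grasp_force: 24.9
```

Run:
```python
from h import *
from workcell import cams,env
s=cams.snapshot("scene");st=env.read_state();print(st["tool_pos"],st["opening"],st["grasp_force"],st["force"],st["t"])
im=s["img"].astype(int);g=im.mean(2);sat=im.max(2)-im.min(2)
m=np.zeros(g.shape,np.uint8);m[140:240,225:330]=((g<85)&(g>50)&(sat<14))[140:240,225:330]
for k in comps(m,40):print(k[1],k[2].round(0),cv2.minAreaRect(cv2.findNonZero(k[0].astype(np.uint8))))
u=np.array([.989,-.148,0]);n=np.array([.148,.989,0]);P=st["tool_pos"]+[0,0,5]
for tilt in(0,.11,.3):print(tilt,[pix(s,P+x*u+y*n+[0,0,-tilt*x]).round(0).tolist() for x,y in((-17,28),(-17,-28),(83,-28),(83,28))])
```

```text
[590.07331051  16.96121207 151.91658887] 55.73237287881768 24.948043506592512 [-0.25286686  0.46355181 -1.41172312] 24.1
[249 166  40  37 600] [271. 186.] ((273.07781982421875, 185.19186401367188), (19.92365264892578, 44.77687072753906), 60.80251693725586)
[258 209  28  19 172] [272. 218.] ((270.6951904296875, 218.22947692871094), (10.924397468566895, 27.062713623046875), 65.55604553222656)
0 [[301.0, 183.0], [286.0, 170.0], [246.0, 185.0], [260.0, 200.0]]
0.11 [[301.0, 182.0], [286.0, 169.0], [247.0, 189.0], [260.0, 203.0]]
0.3 [[301.0, 181.0], [286.0, 168.0], [247.0, 195.0], [260.0, 209.0]]
```

The cover is held, its lower corner at row 203 showing the same 6° tilt. I'll carry it over to the tray.

>>> move_arm(
  increments=[
    [[0.4,-0.01,0.025,0.005,2],[0.4,-0.025,0.065,0.005,4],[0.4,-0.045,0.105,0.005,6],[0.4,-0.065,0.145,0.005,8],[0.4,-0.085,0.185,0,10],[0.4,-0.105,0.225,-0.015,12],[0.4,-0.12,0.255,-0.03,12.8],[0.4,-0.1275,0.2664,-0.04,12.8]],
  ],
)

```text
t: 25.1
tool_pos: [461.2, 284.4, 110.6]
tcp_rot: [0.999, 0.038, -0.001, 0.0]
force: [-0.3, -0.9, -0.7]
opening: 55.7
grasp_force: 24.9
```

>>> move_arm(
  increments=[
    [[0.4,0,0,-0.02,0],[0.4,0,0,-0.045,0],[0.4,0,0,-0.065,0],[0.4,0,0,-0.08,0],[0.4,0,0,-0.088,0],[0.4,0,0,-0.09,0],[0.4,0,0,-0.09,0],[0.4,0,0,-0.09,0]],
  ],
)

```text
t: 26.1
tool_pos: [462.8, 283.5, 22.2]
tcp_rot: [0.999, 0.037, 0.0, -0.0]
force: [0.5, 0.5, 0.1]
opening: 55.5
grasp_force: 24.9
```

Run:
```python
from h import *
from workcell import cams,env
st=env.read_state();print(st["tool_pos"],st["tcp_rot"],st["force"],st["t"])
for nm,box in(("scene",(225,330,340,470)),("top",(200,310,105,205))):
    s=cams.snapshot(nm);a,b,c,d=box;im=s["img"].astype(int);g=im.mean(2);sat=im.max(2)-im.min(2)
    m=np.zeros(g.shape,np.uint8);m[a:b,c:d]=((g<100)&(g>50)&(sat<14))[a:b,c:d]
    for k in comps(m,60):
        q=cv2.findNonZero(k[0].astype(np.uint8));print(nm,k[1],cv2.minAreaRect(q))
    if nm=="top":
        P=st["tool_pos"];c0,s0=np.cos(.075),np.sin(.075)
        print([pix(s,[P[0]+c0*x-s0*y,P[1]+s0*x+c0*y,30]).round(0).tolist() for x,y in((-18,28),(-18,-28),(82,-28),(82,28))])
        T=np.array([494.5,285.8]);print([pix(s,[T[0]+c0*x-s0*y,T[1]+s0*x+c0*y,15]).round(0).tolist() for x,y in((-90,75),(-90,-75),(90,-75),(90,75))])
        print([ (r,g[r,110:200:3].astype(int).tolist()) for r in (225,)]);print(g[205:305:3,150].astype(int).tolist())
```

```text
[462.82530632 283.53230853  22.24711105] [ 9.99305040e-01  3.72721502e-02  4.33560786e-04 -1.90991046e-04] [0.52754387 0.51063014 0.14699761] 26.1
scene [ 340  225   59   56 1061] ((371.7026672363281, 248.21621704101562), (56.224456787109375, 55.895652770996094), 80.53767395019531)
scene [402 230  26  18  63] ((414.90447998046875, 237.184326171875), (29.40799331665039, 5.768293380737305), 34.508522033691406)
scene [382 241  42  51 744] ((406.4365539550781, 268.6116638183594), (30.781734466552734, 46.39930725097656), 40.91437911987305)
scene [340 302  21  28 289] ((348.01959228515625, 316.70294189453125), (20.2237491607666, 26.70128059387207), 8.53076457977295)
top [ 105  213   50   97 1271] ((129.5, 261.0), (96.0, 49.0), 90.0)
top [184 214   6  79 173] ((186.5219268798828, 252.99234008789062), (78.05038452148438, 4.043680191040039), 89.157470703125)
top [115 223  12  36  73] ((119.0433578491211, 240.9682159423828), (36.68709945678711, 3.434102773666382), 72.18110656738281)
top [133 232  44  23 441] ((154.619873046875, 243.0959930419922), (21.621326446533203, 42.54304504394531), 88.09085083007812)
top [149 257   6  20  97] ((151.5, 266.5), (19.0, 5.0), 90.0)
[[139.0, 276.0], [164.0, 274.0], [163.0, 230.0], [138.0, 232.0]]
[[121.0, 296.0], [188.0, 291.0], [184.0, 212.0], [119.0, 217.0]]
[(225, [60, 42, 49, 48, 45, 39, 133, 170, 171, 170, 171, 171, 171, 170, 170, 171, 170, 176, 169, 170, 171, 171, 180, 171, 174, 77, 96, 106, 144, 140])]
[125, 125, 123, 120, 164, 176, 169, 169, 170, 163, 83, 58, 65, 80, 88, 77, 60, 41, 91, 76, 66, 67, 66, 67, 41, 51, 89, 171, 170, 173, 123, 125, 123, 126]
```

The cover is well inside the tray, its rear edge at top row 232 and the tray spanning rows 214–294. I'll lower it with a light grip so it pivots flat, then release.

>>> move_arm(
  increments=[
    [[0.4,0,0,-0.004,0],[0.4,0,0,-0.008,0],[0.4,0,0,-0.011,0],[0.4,0,0,-0.013,0],[0.4,0,0,-0.015,0],[0.4,0,0,-0.0165,0],[0.4,0,0,-0.0165,0],[0.4,0,0,-0.0165,0]],
  ],
  force=6,
)

```text
t: 27.2
tool_pos: [462.5, 283.4, 5.3]
tcp_rot: [0.999, 0.037, 0.0, -0.0]
force: [-0.3, 0.4, -0.6]
opening: 55.7
grasp_force: 6.0
```

>>> move_arm(
  increments=[
    [[0.65,0,0,0,0],[0.75,0,0,0,0],[0.75,0,0,0,0],[0.75,0,0,0,0],[0.75,0,0,0.02,0],[0.75,0,0,0.06,0],[0.75,0,0,0.11,0],[0.75,0,0,0.16,0]],
  ],
)

```text
t: 28.2
tool_pos: [462.2, 283.2, 166.7]
tcp_rot: [0.999, 0.037, -0.0, 0.0]
force: [1.1, 0.5, 0.2]
opening: 68.3
grasp_force: 0.0
```

>>> move_arm(
  increments=[
    [[0.75,0,-0.04,0.02,0],[0.75,0,-0.09,0.03,0],[0.75,-0.03,-0.14,0.03,0],[0.75,-0.05,-0.2,0.03,0],[0.75,-0.06,-0.26,0.03,0],[0.75,-0.06,-0.32,0.03,0],[0.75,-0.06,-0.38,0.03,0],[0.75,-0.06,-0.4,0.03,0]],
  ],
)

```text
t: 29.2
tool_pos: [402.4, -119.6, 195.4]
tcp_rot: [0.999, 0.036, 0.0, 0.0]
force: [0.4, 1.2, -0.1]
opening: 68.2
grasp_force: 0.0
```

Run:
```python
from h import *
from workcell import cams,env
st=env.read_state();print(st["tool_pos"],st["force"],st["t"])
q={}
for nm,box in(("scene",(230,325,350,465)),("top",(222,288,132,182))):
    s=cams.snapshot(nm);q[nm]=s;a,b,c,d=box;im=s["img"].astype(int);g=im.mean(2);sat=im.max(2)-im.min(2)
    m=np.zeros(g.shape,np.uint8);m[a:b,c:d]=((g<105)&(sat<16))[a:b,c:d]
    for k in comps(m,60):
        c=max(cv2.findContours(k[0].astype(np.uint8),0,1)[0],key=cv2.contourArea);r=cv2.minAreaRect(c);ap=cv2.approxPolyDP(c,4,True)[:,0]
        print(nm,k[1],ap.tolist(),[[ray(s,p,z)[:2].round(0).tolist() for p in cv2.boxPoints(r)] for z in(10,)] if nm=="top" else [ray(s,p,10)[:2].round(0).tolist() for p in ap])
s=q["top"];m=((s["img"].max(2)<55)).astype(np.uint8)
for k in comps(m,150):print("dark",k[1],k[2].round(0))
r=[k for k in comps(m,150) if 230<k[2][0]<320 and k[2][1]>225]
for k in r:print("bar?",[ray(s,p,20)[:2].round(0).tolist() for p in cv2.boxPoints(cv2.minAreaRect(cv2.findNonZero(k[0].astype(np.uint8))))])
```

```text
[ 402.39505534 -119.63281065  195.37596952] [ 0.40116645  1.15882669 -0.12885221] 29.2
scene [350 235  49  46 301] [[398, 236], [354, 269], [351, 280]] [[414.0, 203.0], [565.0, 205.0], [592.0, 222.0]]
scene [ 380  256   49   39 1043] [[409, 256], [380, 279], [401, 294], [428, 270]] [[446.0, 259.0], [545.0, 260.0], [544.0, 314.0], [449.0, 311.0]]
scene [350 302  44  23 818] [[350, 308], [350, 324], [352, 319], [354, 324], [392, 324], [391, 312], [379, 303], [363, 303], [354, 312]] [[647.0, 270.0], [675.0, 295.0], [664.0, 290.0], [669.0, 300.0], [615.0, 348.0], [594.0, 329.0], [595.0, 299.0], [619.0, 278.0], [648.0, 281.0]]
top [ 143  233   27   44 1077] [[167, 233], [143, 235], [145, 276], [168, 275]] [[[540.0, 314.0], [542.0, 256.0], [444.0, 248.0], [442.0, 306.0]]]
dark [ 441   58   51   57 1677] [466.  87.]
dark [ 249   92   35   46 1154] [266. 113.]
dark [524 106  36  42 687] [547. 127.]
dark [   0  122   57   76 2968] [ 24. 159.]
dark [528 147  32  38 680] [545. 166.]
dark [ 103  148   44   39 1067] [123. 166.]
dark [ 411  157   45   38 1036] [435. 175.]
dark [531 188  29  36 532] [549. 208.]
dark [   0  198   52   35 1255] [ 21. 214.]
dark [252 279  15  44 391] [259. 301.]
dark [299 284  29  57 891] [310. 306.]
bar? [[343.0, 61.0], [439.0, 46.0], [436.0, 26.0], [340.0, 41.0]]
bar? [[314.0, -27.0], [436.0, -50.0], [425.0, -110.0], [303.0, -85.0]]
```

The cover is flat in the tray: both views give about 98×57 mm at z = 10, well inside the rim. The bar lies on the table, the jars are unmoved, and the arm is clear.

```bash
python3 -c "
from workcell import order
print(order.job_done())"
```

```text
the job is handed in; nothing more can be done
None
```

I levered the cover free, laid the pry bar on the table in front of the scale and the cover flat in the white tray, left the jars untouched, and handed the job in at about 29 s of the 72 s allowed.

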